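# Clamp a resin block holder in the collet of a trimming stand

### The job

Take the block holder that carries the resin block out of the rack by its square collar, without touching the resin, set its shank in the open collet of the trimming stand and slide it gently down until it is fully home on the stop inside. Then turn the knurled collet nut clockwise (seen from above) until the collet grips the shank firmly, which is when it takes about 0.4 N m to turn the nut further, and stop there: overtightening cracks the plastic. Let go, leaving the holder upright and gripped, and do not disturb the empty holders, the dish or the bottle.

Things in the scene. Friction and masses are not known exactly. Their poses are not given: they have to be found in the camera images.
- stub: the block holder to clamp: grey plastic, upright in one of the rack's three holes, about 34 g (varies). Round shank 12 mm wide, 28 mm long, 2 mm chamfer at its lower end; on it a square collar 20 x 20 mm, 12 mm tall (28 to 40 mm above the origin), resting on the rack's top; on that the resin block. Origin: centre of the shank's lower end, z up along the shank, x and y square to the collar's sides
- stub_end (a point): centre of the shank's lower end (same point as the origin of stub)
- stub_collar (a point): centre of the stub's square collar, 34 mm above the shank's lower end
- block: the small stepped amber resin block on top of the stub's collar, 13 x 11 mm at its foot, 10 mm tall, brittle: not to be gripped or pressed. Origin: centre of its underside, on the collar's top face
- rack: white plastic block 58 x 180 x 34 mm, fixed, with three 13.5 mm holes in a row along its y axis at y = -60, 0 and +60 mm, 30 mm deep; the three holders stand in them, in any order. Origin: centre of its underside
- chuck: the trimming stand, fixed: round dark steel base 92 mm wide, 22 mm tall, a 31 mm column, and at the top the collet chuck, axis vertical, with a knurled steel nut round it: 32 mm wide, 18 mm tall, 52 to 70 mm above the bench, free all round. Four steel jaws, 9.5 mm wide, show inside the nut and stand 1.5 mm above it. Origin: centre of the base's underside
- chuck_mouth (a point): centre of the collet's mouth, level with the jaws' upper faces, 71.5 mm above the bench. At the start the open bore between the jaws is 13.4 to 17.4 mm wide (it varies), with a lead-in of about 2 mm; the shank goes 24 mm deep to the stop, and the collar's underside then stands 4 mm above the mouth
- chuck_stop: flat steel stop (15 mm disc) at the bottom of the collet bore. Origin: centre of its upper face, 24 mm below the mouth, 47.5 mm above the bench: the shank is home when its lower end stands on it
- nut_mid (a point): centre of the nut, on its axis, 61 mm above the bench. Turns in place, clockwise from above to close; the jaws meet the shank after 0.35 to 1.35 rad (not told). Torque to turn it: 0.21 N m free; past touch 0.34 at 0.4 rad (16 N a jaw), 0.40 at 0.55 (24 N), 0.45 at 0.75 (30 N: limit). Held still after a slow turn it pushes back only about 0.15, 0.22, 0.27. Stays where left
- empty_a: a bystander standing in another hole of the rack: the same grey holder with a bare flat collar, no resin block on it. Origin: centre of the shank's lower end, z up along the shank
- empty_b: a bystander standing in another hole of the rack: the same grey holder with a bare flat collar, no resin block on it. Origin: centre of the shank's lower end, z up along the shank
- dish: a bystander: clear covered culture dish 90 mm wide, 15 mm tall, lying on the bench. Origin: centre of its underside
- dropper: a bystander: amber dropper bottle 34 mm wide, 70 mm tall, standing on the bench. Origin: centre of its underside

How it is judged:
By the outcome, as a careful person would: the job done as asked, in the order asked, and still so for the second after the job is handed in, with the robot touching nothing.
It also fails if it takes over 72 s, if anything falls off the work surface, if the arm or the gripper's body presses on something with over 40 N, if the wrist force passes 120 N, or if a joint passes its speed limit or range.

### The arm

A 6-joint arm with a two-finger parallel gripper is mounted at the origin on the work surface. World frame = base frame: x ahead of the robot, y to its left, z up, the work surface at z = 0. Lengths are in m, angles in rad, forces in N, time in s.
With the tool pointing down it reaches from about 0.275 to 0.725 m from the base axis. Payload 5.6 kg.
Tool frame: the origin (TCP) lies where the fingers leave the gripper's body, on its centre line; the fingertips stand 73 mm ahead of it and the grasp point (between the pads) lies ctrl.hold_point_z ahead of it (ctrl.hold_point_z is the distance from the TCP to the grasp point, in m); z points along the fingers, y is the line along which they close (so a half turn about z gives the same grasp; the last joint's range is limited). The gripper opens to 85 mm and grips with 20 to 120 N. Pads are 22 mm wide; open, the fingers measure 114 mm over their backs; the gripper's body (76 mm by 85 mm) begins 54 mm behind the grasp point. The pads swing forward as they close: fully open they stand 13 mm farther back than shut.
Start: joints at [-1.042, 0.255, 0.108, 0, -1.424, -0.285], TCP at [0.133, -0.534, 0.304] pointing down, gripper open.
Joint ranges: [-2.95, 2.95], [-1.21, 1.97], [-1.09, 1.5], [-2.87, 1.71], [-2.94, -0.07], [-3.05, 3.05]. Speed limits (rad/s): [2.57, 2.57, 3.14, 3.14, 3.14, 3.14].

### API

Orientations are given as a unit quaternion [x, y, z, w].
In Python, from workcell import read_state, imaging, ctrl gives the robot as it stands.
- The arm moves only by the tool move_arm, never from a script. Its argument "moves" is a list of rows, each an object with "xyz": the shift along the tool's x, y, z in m, a list of three; "turn": the turn about the tool's z in rad. A call has 1 to 5 rows; each row is the pose to reach, as a shift and turn from the pose commanded when the call began, along the tool's axes at that moment; what a row does not reach only later rows make up. A row lasts 1/12 s, in which the tool goes at most 41.7 mm and 7.16 degrees, less where a joint would pass 70% of its speed; a pose out of reach is approached as far as the arm can. A call with a gripper value outside its range is refused whole. "hand" is the opening, from 0 (shut) to 1 (fully open), set as the call begins (left out, the last holds). The fingers move at their own pace and stop on an object; the grip force is fixed at half the most. Time passes only in rows, so rows that repeat a pose let the fingers close. It gives the time, the measured TCP pose, the force, the opening and the grip force at its end, in the units of the state.
- read_state(): the state, without advancing time (a new reading comes with each control period).
- imaging.read_camera(name): name is "side" or "top" or "wrist"; returns the picture (400x640x3 uint8, red, green, blue); there is no depth.
- imaging.camera_model(name): a dict with "fx", "fy", "cx", "cy" (pixels), "eye" and "orientation" of the camera in the world. Camera axes: x right, y down, z forward; pixel columns grow to the right and rows downward; lengths in m; the calibration is good to about 2 mm. The wrist camera is an equidistant fisheye: a pixel r from the principal point sees the ray r / f radians off the axis. A picture is of the moment at which its call begins: read the wrist's pose just before it. camera_model takes no time and is no camera call; for the wrist camera it gives the pose at the moment of the call.
- ctrl.finish_job(): hands the job in; it is judged then, once.
The state is a dict: "clock": time; "qpos": joint angles; "joint_vel": joint speeds; "joint_efforts": joint torques, N m; "ee_pos": TCP position; "tcp_rot": TCP orientation; "ft_force": force on the tool from outside, world axes, zero at the start; "wrist_torque": the same for the moment, N m; "gripper_width": finger opening in m; "gripper_force": force on a finger pad.
Only numpy, scipy, OpenCV 4.12 (cv2) and the standard library are available. Lean on these libraries where they do the work, as an engineer would, in place of code of your own. Each camera call takes 0.05 s, during which the arm holds its last target. There are 200 camera calls.

## Working session

There is one attempt and no reset: what is moved stays moved. The work goes in short steps, Python scripts to look and compute and a tool call to move; the robot and the scene stay as the last step left them, time stands still between calls to the robot, and variables do not carry over. Pictures are saved under pics/ and viewed, at most 10 in all, crops included, and the job is handed in when it is done.

Besides the shell and the picture viewer there is one more tool, called after "Call:" in YAML: its name, and indented under it one key for each argument. move_arm: Moves the arm, as the interface text tells. Its arguments: {"type":"object","properties":{"moves":{"type":"array","items":{"type":"object","properties":{"xyz":{"type":"array","items":{"type":"number"}},"turn":{"type":"number"}}}},"hand":{"type":"number"}},"required":["moves"]}

```bash
mkdir -p pics; ls; python3 - <<'E'
from workcell import read_state, imaging, ctrl
import cv2,numpy as np
s=read_state();print(s,ctrl.hold_point_z)
for n in("side","top","wrist"):
    m=imaging.camera_model(n);print(n,m)
    cv2.imwrite(f"pics/{n}0.png",imaging.read_camera(n)[:,:,::-1])
E
```

```text
pics
{'clock': 0.0, 'qpos': array([-1.04237741e+00,  2.55737082e-01,  1.06978019e-01, -4.74294363e-04,
       -1.42390020e+00, -2.84607671e-01]), 'joint_vel': array([-0.00088074, -0.0004563 ,  0.00047403,  0.00114169,  0.0008384 ,
       -0.00072639]), 'joint_efforts': array([-2.06693934e-03, -3.86625981e+01,  2.37939441e+01,  5.36513239e+00,
       -5.94886893e-03, -4.35196216e-05]), 'ee_pos': array([ 0.13274515, -0.53336046,  0.30299047]), 'tcp_rot': array([-1.21569180e-01,  9.92582496e-01,  9.48306666e-04, -1.52866281e-04]), 'ft_force': array([-0.07037747, -0.324769  , -0.24721728]), 'wrist_torque': array([ 0.05610588, -0.01085707,  0.00180605]), 'gripper_force': 0.0, 'gripper_width': 0.08512670989590017} 0.0539
side {'fx': 370.8433011445126, 'fy': 370.8433011445126, 'cx': 319.253871809603, 'cy': 199.31416563128948, 'eye': array([0.24563908, 0.35066609, 0.64391293]), 'orientation': array([-0.35313232,  0.874803  , -0.30925436,  0.11991256])}
top {'fx': 447.22079479263317, 'fy': 447.22079479263317, 'cx': 321.1930560399415, 'cy': 197.13044344311112, 'eye': array([0.4307822 , 0.03267711, 0.83127336]), 'orientation': array([ 0.71512697, -0.6945099 ,  0.06470983, -0.04540984])}
wrist {'fx': 309.70691628693146, 'fy': 309.70691628693146, 'cx': 320.67186536512327, 'cy': 200.60142034057094, 'eye': array([ 0.06690317, -0.55133942,  0.37251688]), 'orientation': array([0.61057721, 0.78063096, 0.10561045, 0.08159175])}
```

View pics/side0.png

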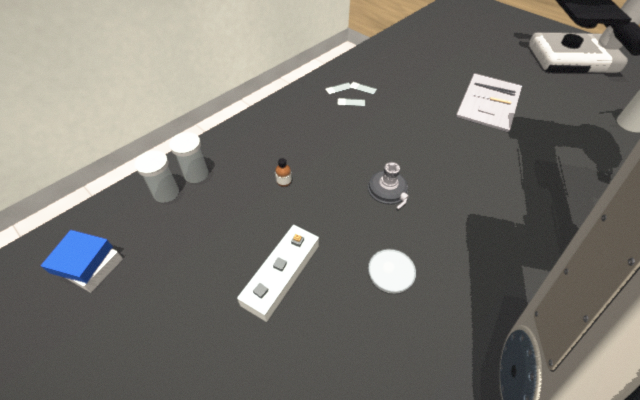

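View pics/top0.png

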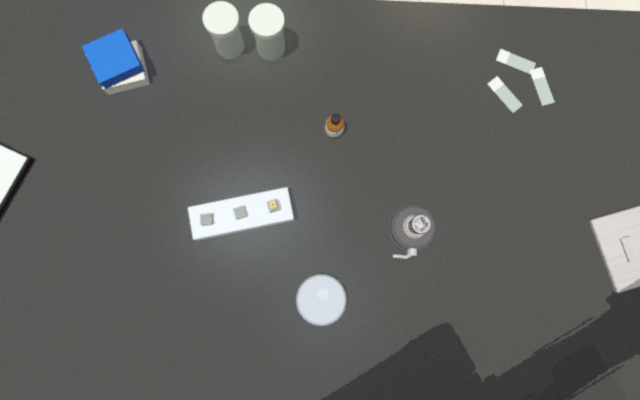

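The side view shows the rack with the amber block at about (298,240) and the chuck mouth at about (391,168). In the top view the amber is at (273,205) and the mouth at (421,224). Next I'll measure by ray casting.

```bash
cat > h.py <<'E'
import numpy as np,cv2
from scipy.spatial.transform import Rotation as R
from workcell import read_state, imaging, ctrl
def ray(m,u,v,fish=False):
    x=(u-m['cx'])/m['fx'];y=(v-m['cy'])/m['fy']
    if fish:
        r=np.hypot(x,y);s=np.sin(r)/r if r>1e-9 else 1
        d=np.array([x*s,y*s,np.cos(r)])
    else: d=np.array([x,y,1.])
    return np.array(m['eye']),R.from_quat(m['orientation']).apply(d/np.linalg.norm(d))
def plane(m,u,v,z,fish=False):
    e,d=ray(m,u,v,fish);return e+d*(z-e[2])/d[2]
def tri(rays):
    A=0;b=0
    for e,d in rays:
        P=np.eye(3)-np.outer(d,d);A=A+P;b=b+P@e
    p=np.linalg.solve(A,b)
    return p,[np.linalg.norm((np.eye(3)-np.outer(d,d))@(p-e)) for e,d in rays]
def pix(m,p,fish=False):
    c=R.from_quat(m['orientation']).inv().apply(np.array(p)-m['eye'])
    if fish:
        r=np.hypot(c[0],c[1]);t=np.arctan2(r,c[2]);q=c[:2]/r*t
    else:q=c[:2]/c[2]
    return q*m['fx']+[m['cx'],m['cy']]
E
python3 - <<'E'
from h import *
M={n:imaging.camera_model(n) for n in("side","top")}
I={n:cv2.imread(f"pics/{n}0.png") for n in M}
am={}
for n,(x0,y0,x1,y1) in dict(side=(230,220,325,320),top=(180,180,300,245)).items():
    h=cv2.cvtColor(I[n],cv2.COLOR_BGR2HSV)
    k=np.zeros(h.shape[:2],np.uint8);k[y0:y1,x0:x1]=1
    a=(h[...,0]<30)&(h[...,1]>90)&(h[...,2]>80)&(k>0)
    v,u=np.nonzero(a);am[n]=(u.mean(),v.mean());print(n,"amber",len(u),am[n])
    w=((h[...,2]>140)&(k>0)).astype(np.uint8)
    c=max(cv2.findContours(w,0,2)[0],key=cv2.contourArea);print(cv2.minAreaRect(c))
    g=((h[...,2]<150)&(k>0)&(cv2.drawContours(w*0,[cv2.convexHull(c)],-1,1,-1)>0)).astype(np.uint8)
    N,_,st,ce=cv2.connectedComponentsWithStats(g)
    for i in range(1,N):
        if st[i,4]>20: print(st[i],ce[i])
print(tri([ray(M[n],*am[n]) for n in M]))
for z in(.034,.05): print(plane(M['top'],*am['top'],z))
A=cv2.resize(I['top'][170:270,180:460],None,fx=2.8,fy=2.8,interpolation=cv2.INTER_CUBIC)
B=cv2.resize(I['side'][150:250,270:430],None,fx=3,fy=3,interpolation=cv2.INTER_CUBIC)
o=np.zeros((590,784,3),np.uint8);o[:280]=A;o[285:585,:480]=B;cv2.imwrite("pics/z1.png",o)
E
```

```text
side amber 38 (np.float64(297.0), np.float64(237.5))
((278.1100158691406, 270.2300109863281), (37.75758743286133, 101.0663833618164), 34.69515609741211)
[291 239  13   8  26] [297.30769231 243.15384615]
[301 250  15  21  21] [308.0952381 260.       ]
[274 263  12   8  25] [280.08 267.44]
[254 289  14   9  27] [261.7037037  293.48148148]
top amber 23 (np.float64(272.7826086956522), np.float64(204.65217391304347))
((239.83197021484375, 213.25518798828125), (35.058799743652344, 103.67840576171875), 78.36637115478516)
[209 231  34   7  34] [225.5        234.08823529]
(array([0.53857965, 0.09821437, 0.04743399]), [np.float64(0.0004751958910646385), np.float64(0.00047519589106453664)])
[0.54002589 0.09905727 0.034     ]
[0.53783354 0.09772512 0.05      ]
```

View pics/z1.png

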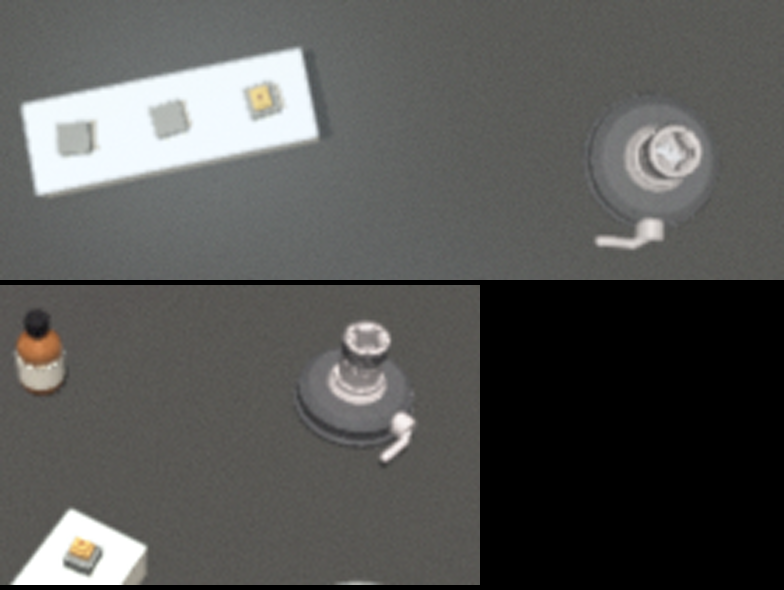

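The enlarged crop puts the chuck mouth at top pixel (420.7,224.6) and side pixel (392.3,168.3). The holder with amber is at the rack end nearest the chuck, and its collar looks roughly aligned with the rack.

```bash
python3 - <<'E'
from h import *
M={n:imaging.camera_model(n) for n in("side","top")}
print("mouth",tri([ray(M['top'],420.7,224.6),ray(M['side'],392.3,168.3)]),plane(M['top'],420.7,224.6,.0715))
I=cv2.imread("pics/top0.png");h=cv2.cvtColor(I,cv2.COLOR_BGR2HSV)
w=(h[...,2]>140).astype(np.uint8);k=w*0;k[180:245,180:300]=1
c=max(cv2.findContours(w*k,0,2)[0],key=cv2.contourArea)
P=np.array([plane(M['top'],*q,.034)[:2] for q in cv2.boxPoints(cv2.minAreaRect(c))])
print(P,P.mean(0))
for a,b in((0,1),(1,2)):
    d=P[b]-P[a];print(np.linalg.norm(d),np.degrees(np.arctan2(d[1],d[0])))
for q in((75,138),(169,119),(262,99)):print(plane(M['top'],q[0]/2.8+180,q[1]/2.8+170,.046))
s=read_state();r=R.from_quat(s['tcp_rot']);m=imaging.camera_model('wrist')
print("cam in tool",r.inv().apply(m['eye']-s['ee_pos']),(r.inv()*R.from_quat(m['orientation'])).as_matrix())
print(r.as_matrix())
E
```

```text
mouth (array([ 0.50950478, -0.15980586,  0.06481762]), [np.float64(0.0006791276700973498), np.float64(0.0006791276700973156)]) [ 0.50823471 -0.15846392  0.0715    ]
[[0.53181119 0.25401001]
 [0.57552098 0.07481673]
 [0.51358526 0.05979063]
 [0.47122259 0.23716669]] [0.52303501 0.15644601]
0.1844472204561184 -76.29179574247986
0.0637323895374478 -166.36305979751307
[0.50895421 0.21212309 0.046     ]
[0.5226896  0.15430542 0.046     ]
[0.53716806 0.09661361 0.046     ]
cam in tool [ 0.06822358 -0.00137857 -0.06940926] [[-2.32328847e-04 -9.64368147e-01 -2.64563834e-01]
 [ 9.99999971e-01 -2.08653427e-04 -1.17590230e-04]
 [ 5.81981216e-05 -2.64563854e-01  9.64368168e-01]]
[[-9.70447099e-01 -2.41313664e-01 -3.79746666e-04]
 [-2.41313958e-01  9.70446202e-01  1.32034165e-03]
 [ 4.99072273e-05  1.37295990e-03 -9.99999056e-01]]
```

Call:
move_arm:
  moves:
    - {"xyz":[-0.027,0.026,0.005]}
    - {"xyz":[-0.054,0.051,0.01]}
    - {"xyz":[-0.082,0.077,0.015]}
    - {"xyz":[-0.109,0.102,0.02]}
    - {"xyz":[-0.136,0.128,0.025]}

```text
validation failed for argument at $.mo...
```

Call:
move_arm:
  moves:
    - {"xyz":[-0.027,0.026,0.005]}
    - {"xyz":[-0.054,0.051,0.01]}
    - {"xyz":[-0.082,0.077,0.015]}
    - {"xyz":[-0.109,0.102,0.02]}
    - {"xyz":[-0.136,0.128,0.025]}

```text
validation failed for argument at $.mo...
```

Call:
move_arm:
  moves:
    - {"xyz":[-0.03,0.03,0.005]}
    - {"xyz":[-0.065,0.06,0.012]}
    - {"xyz":[-0.1,0.095,0.018]}
    - {"xyz":[-0.136,0.128,0.025]}
    - {"xyz":[-0.136,0.128,0.025]}

```text
validation failed for argument at $.mo...
```

Call:
move_arm:
  moves:
    - {"xyz":[-0.027,0.026,0.005],"turn":0}
    - {"xyz":[-0.054,0.051,0.01],"turn":0}
    - {"xyz":[-0.082,0.077,0.015],"turn":0}
    - {"xyz":[-0.109,0.102,0.02],"turn":0}
    - {"xyz":[-0.136,0.128,0.025],"turn":0}

```text
clock: 0.57
ee_pos: [0.2342, -0.3751, 0.2784]
tcp_rot: [-0.121, 0.993, 0.0, -0.0]
ft_force: [1.7, -0.1, 0.0]
gripper_width: 0.0855
gripper_force: 0.0
```

Call:
move_arm:
  moves:
    - {"xyz":[-0.027,0.026,0.005],"turn":0}
    - {"xyz":[-0.054,0.051,0.01],"turn":0}
    - {"xyz":[-0.082,0.077,0.015],"turn":0}
    - {"xyz":[-0.109,0.102,0.02],"turn":0}
    - {"xyz":[-0.136,0.128,0.025],"turn":0}

```text
clock: 0.98
ee_pos: [0.3354, -0.2179, 0.2537]
tcp_rot: [-0.122, 0.993, -0.0, 0.0]
ft_force: [1.0, -1.0, -0.2]
gripper_width: 0.0857
gripper_force: 0.0
```

Call:
move_arm:
  moves:
    - {"xyz":[-0.03,0.03,0.005],"turn":0}
    - {"xyz":[-0.065,0.06,0.012],"turn":0}
    - {"xyz":[-0.1,0.095,0.018],"turn":0}
    - {"xyz":[-0.136,0.128,0.025],"turn":0}
    - {"xyz":[-0.136,0.128,0.025],"turn":0}

```text
clock: 1.4
ee_pos: [0.4373, -0.0594, 0.2281]
tcp_rot: [-0.123, 0.992, 0.0, -0.0]
ft_force: [1.5, -1.3, 0.0]
gripper_width: 0.0853
gripper_force: 0.0
```

```bash
cat >> h.py <<'E'
import pickle
def shot(n):
    m=imaging.camera_model('wrist');s=read_state();a=imaging.read_camera('wrist')[:,:,::-1]
    cv2.imwrite(f"pics/{n}.png",a);pickle.dump((m,s),open(f"pics/{n}.pkl","wb"));return a,m,s
E
python3 - <<'E'
from h import *
a,m,s=shot("w1");print(s['clock'],s['ee_pos'],np.abs(s['joint_vel']).max())
for p in((.5386,.098,.05),(.509,-.159,.0715)):print(pix(m,p,True))
E
```

```text
1.4 [ 0.43731868 -0.05936472  0.22814331] 0.4137708342148572
[442.66450571 325.10161177]
[190.01280527 258.2166597 ]
```

View pics/w1.png

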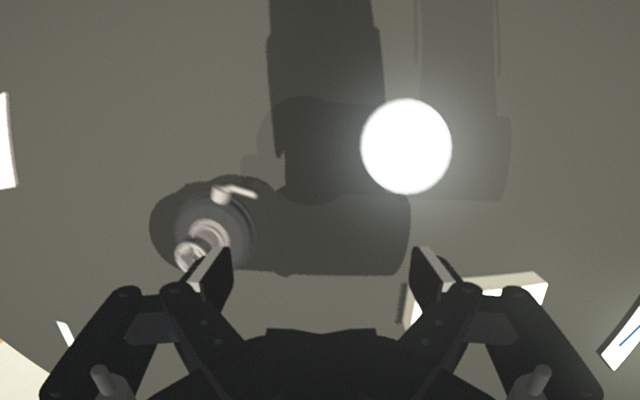

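The wrist view is partly hidden by the fingers. The chuck is at about (190,255), with the dish at (405,145). I'll turn to the grasp yaw while viewing the chuck from beside it.

Call:
move_arm:
  moves:
    - {"xyz":[-0.02,-0.02,0.01],"turn":-0.12}
    - {"xyz":[-0.046,-0.042,0.02],"turn":-0.24}
    - {"xyz":[-0.046,-0.042,0.03],"turn":-0.36}
    - {"xyz":[-0.046,-0.042,0.03],"turn":-0.48}
    - {"xyz":[-0.046,-0.042,0.03],"turn":-0.6}

```text
clock: 1.87
ee_pos: [0.4905, -0.0926, 0.1974]
tcp_rot: [-0.412, 0.911, 0.001, -0.001]
ft_force: [-0.7, -0.3, 0.7]
gripper_width: 0.085
gripper_force: 0.0
```

Call:
move_arm:
  moves:
    - {"xyz":[0,0,0],"turn":-0.12}
    - {"xyz":[0,0,0],"turn":-0.24}
    - {"xyz":[0,0,0],"turn":-0.36}
    - {"xyz":[0,0,0],"turn":-0.48}
    - {"xyz":[0,0,0],"turn":-0.6}

```text
clock: 2.28
ee_pos: [0.4906, -0.0924, 0.1986]
tcp_rot: [-0.663, 0.749, 0.0, -0.0]
ft_force: [0.3, 0.0, -0.3]
gripper_width: 0.085
gripper_force: 0.0
```

Call:
move_arm:
  moves:
    - {"xyz":[0,0,0],"turn":-0.12}
    - {"xyz":[0,0,0],"turn":-0.24}
    - {"xyz":[0,0,0],"turn":-0.37}
    - {"xyz":[0,0,0],"turn":-0.37}
    - {"xyz":[0,0,0],"turn":-0.37}

```text
clock: 2.7
ee_pos: [0.4907, -0.0923, 0.1987]
tcp_rot: [0.787, -0.618, -0.0, 0.0]
ft_force: [0.0, -0.1, -0.3]
gripper_width: 0.0853
gripper_force: 0.0
```

```bash
python3 - <<'E'
from h import *
a,m,s=shot("c1");print(s['clock'],s['ee_pos'],s['qpos'],np.abs(s['joint_vel']).max())
for p in((.5386,.098,.05),(.509,-.159,.0715)):print(pix(m,p,True))
E
```

```text
2.7 [ 0.49065208 -0.0923269   0.1987245 ] [ 1.28375727e-01  2.15429407e-01 -2.18823903e-01 -6.81264320e-05
 -1.13691943e+00  1.11255968e-01] 0.029756995687495968
[229.7040406  372.14643602]
[315.24189115 116.33130328]
```

View c1.

View pics/c1.png

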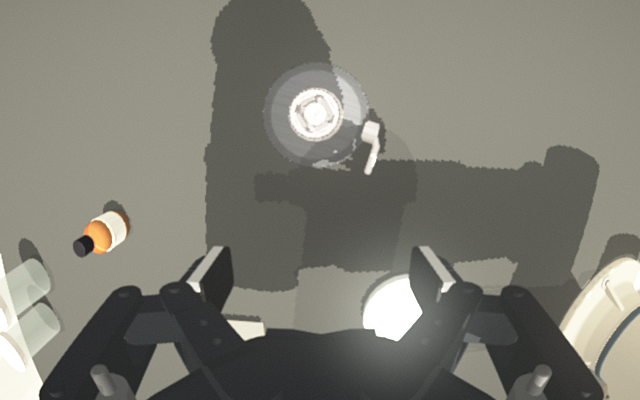

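Call:
move_arm:
  moves:
    - {"xyz":[-0.035,0,-0.01],"turn":0}
    - {"xyz":[-0.075,0,-0.02],"turn":0}
    - {"xyz":[-0.115,0,-0.02],"turn":0}
    - {"xyz":[-0.155,0,-0.01],"turn":0}
    - {"xyz":[-0.195,0,0.0],"turn":0}

```text
clock: 3.17
ee_pos: [0.4435, 0.0988, 0.1995]
tcp_rot: [0.786, -0.618, 0.0, -0.001]
ft_force: [0.7, 1.0, -1.3]
gripper_width: 0.0855
gripper_force: 0.0
```

The chuck mouth and nut are clear at (316,114), about 2 px from the prediction. Next I'll view the stub from the same side.

Call:
move_arm:
  moves:
    - {"xyz":[-0.016,-0.03,0],"turn":0}
    - {"xyz":[-0.032,-0.06,0],"turn":0}
    - {"xyz":[-0.047,-0.091,0.0],"turn":0}
    - {"xyz":[-0.047,-0.091,0.0],"turn":0}
    - {"xyz":[-0.047,-0.091,0.0],"turn":0}

```text
clock: 3.58
ee_pos: [0.5215, 0.1655, 0.1978]
tcp_rot: [0.787, -0.617, -0.0, 0.001]
ft_force: [-1.5, -1.3, -0.3]
gripper_width: 0.085
gripper_force: 0.0
```

```bash
python3 - <<'E'
from h import *
a,m,s=shot("s1");print(s['clock'],s['ee_pos'],np.abs(s['joint_vel']).max())
u,v=pix(m,(.5386,.098,.05),True);print(u,v)
u,v=int(u),int(v);cr=lambda a,u,v:cv2.resize(a[max(v-50,0):max(v-50,0)+100,u-60:u+60],None,fx=5,fy=5,interpolation=cv2.INTER_CUBIC)
b=cv2.imread("pics/c1.png")
cv2.imwrite("pics/s1z.png",np.vstack([cr(a,u,v)[80:380],cr(b,316,114)[100:400]]));print(u-60,max(v-50,0)+16,"; ",256,64+20)
E
```

```text
3.5833 [0.52153458 0.16551768 0.19783442] 0.04734244855341005
317.80128412411517 115.84529123839226
257 81 ;  256 84
```

View pics/s1z.png

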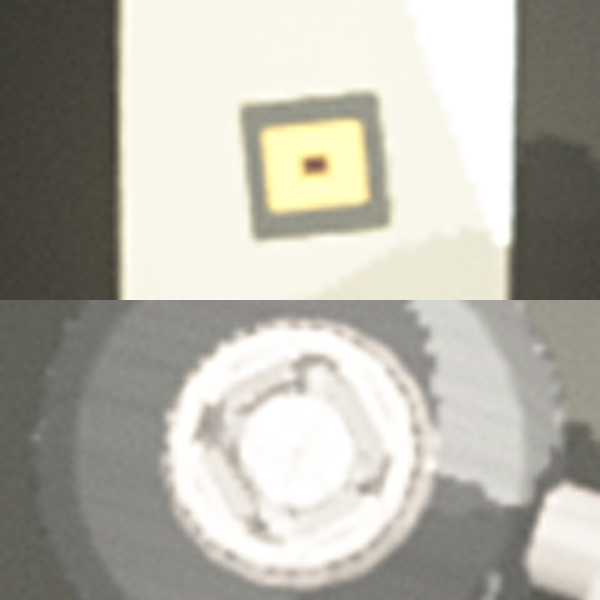

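In the stub crop the collar corners are (242,102), (377,95), (390,226) and (256,240). The block stands upright, and the collar is turned a few degrees from the rack. In the chuck crop the bore centre is at about (299,450).

```bash
python3 - <<'E'
from h import *
ms,ss=pickle.load(open("pics/s1.pkl","rb"));mc,sc=pickle.load(open("pics/c1.pkl","rb"))
T=imaging.camera_model('top');S=imaging.camera_model('side')
f=lambda u,v,o:(o[0]+(u+.5)/5-.5,o[1]+(v+.5)/5-.5)
C=[f(*q,(257,81)) for q in((242,102),(377,95),(390,226),(256,240))]
P=np.array([plane(ms,*q,.046,True) for q in C]);r=R.from_quat(ss['tcp_rot']).inv()
print("collar",P.mean(0))
for i in range(4):
    d=r.apply(P[(i+1)%4]-P[i]);print(np.linalg.norm(d)*1e3,np.degrees(np.arctan2(d[1],d[0])))
c=np.mean(C,0);bc=f(315,166,(257,81))
p,e=tri([ray(ms,*bc,True),ray(T,272.8,204.65),ray(S,297,237.5)]);print("block top",p,e, plane(ms,*bc,.056,True))
q=f(299,150,(256,84))
mp=plane(mc,*q,.0715,True);print("mouth",tri([ray(mc,*q,True),ray(T,420.7,224.6),ray(S,392.3,168.3)]),tri([ray(mc,*q,True),ray(T,420.7,224.6)]),mp)
st=read_state();r=R.from_quat(st['tcp_rot']).inv()
print("to stub",r.apply(P.mean(0)-st['ee_pos']),"stub->mouth",r.apply(mp-P.mean(0)),ctrl.hold_point_z)
E
```

```text
collar [0.53760208 0.09614042 0.046     ]
19.023325904555087 87.07075230493975
18.827565031518525 174.23321418196707
19.09401340621881 -96.02362750171758
19.855112095953704 -5.496051253271283
block top [0.53832451 0.09753737 0.0473923 ] [np.float64(0.001386145123468452), np.float64(0.00039576639931516067), np.float64(0.0011354080292742996)] [0.53769752 0.09638594 0.056     ]
mouth (array([ 0.50962566, -0.16040874,  0.06402425]), [np.float64(0.00040491923946874426), np.float64(0.0006273616366794289), np.float64(0.0008550398253118867)]) (array([ 0.5093606 , -0.16084592,  0.06184338]), [np.float64(0.00014917925071156435), np.float64(0.0001491792507115461)]) [ 0.50931228 -0.16070867  0.0715    ]
to stub [ 7.05639935e-02 -1.35242878e-04  1.52186373e-01] stub->mouth [ 0.24268419  0.08880472 -0.02530069] 0.0539
```

Call:
move_arm:
  moves:
    - {"xyz":[0.01,0,0.016],"turn":-0.03}
    - {"xyz":[0.02,0,0.032],"turn":-0.06}
    - {"xyz":[0.03,0,0.05],"turn":-0.087}
    - {"xyz":[0.03,0,0.05],"turn":-0.087}
    - {"xyz":[0.03,0,0.05],"turn":-0.087}

```text
clock: 4.05
ee_pos: [0.5273, 0.1342, 0.1487]
tcp_rot: [0.813, -0.583, -0.0, 0.001]
ft_force: [0.5, 0.4, 0.6]
gripper_width: 0.085
gripper_force: 0.0
```

```bash
python3 - <<'E'
from h import *
a,m,s=shot("s2");print(s['clock'],s['ee_pos'],np.abs(s['joint_vel']).max())
r=R.from_quat(s['tcp_rot']);print(r.as_matrix())
b=cv2.imread("pics/s1.png")
ms,ss=pickle.load(open("pics/s1.pkl","rb"))
def dots(a,m):
    u,v=pix(m,(.5376,.0963,.05),True).astype(int);w=24
    h=cv2.cvtColor(a,cv2.COLOR_BGR2HSV)[v-w:v+w,u-w:u+w]
    out={}
    for n,k in dict(amber=(h[...,1]>70)&(h[...,0]<35),dark=(h[...,2]<110)&(h[...,1]>90),col=(h[...,2]<160)|(h[...,1]>70)).items():
        N,_,st,ce=cv2.connectedComponentsWithStats(k.astype(np.uint8));i=1+np.argmax(st[1:,4])
        out[n]=ce[i]+[u-w,v-w];print(n,st[i],out[n])
    return out
A,B=dots(b,ms),dots(a,m)
for n in A:print(n,tri([ray(ms,*A[n],True),ray(m,*B[n],True)]))
u,v=pix(m,(.5376,.0963,.05),True).astype(int)
cv2.imwrite("pics/s2z.png",cv2.resize(a[v-40:v+40,u-40:u+40],None,fx=6,fy=6,interpolation=cv2.INTER_CUBIC));print(u-40,v-40)
E
```

```text
4.05 [0.52726333 0.13424982 0.14873625] 0.04613200081041251
[[ 3.21198866e-01 -9.47010601e-01 -1.48638094e-03]
 [-9.47011669e-01 -3.21197720e-01 -9.60996737e-04]
 [ 4.32651930e-04  1.71629115e-03 -9.99998434e-01]]
amber [ 14  16  22  19 105] [319.20952381 113.54285714]Traceback (most recent call last):
  File "<stdin>", line 14, in <module>
  File "<stdin>", line 11, in dots
    return _wrapfunc(a, 'argmax', axis=axis, out=out, **kwds)
    return bound(*args, **kwds)
ValueError: attempt to get argmax of an empty sequence
```

```bash
python3 - <<'E'
from h import *
m,s=pickle.load(open("pics/s2.pkl","rb"));a=cv2.imread("pics/s2.png")
u,v=pix(m,(.5376,.0963,.05),True).astype(int)
cv2.imwrite("pics/s2z.png",cv2.resize(a[v-40:v+40,u-40:u+40],None,fx=6,fy=6,interpolation=cv2.INTER_CUBIC));print(u-40,v-40)
E
```

```text
282 130
```

View pics/s2z.png

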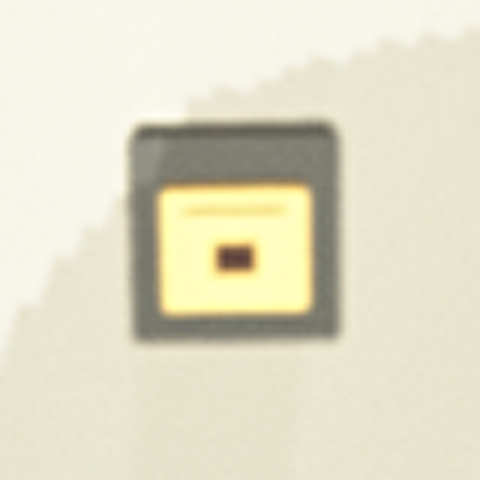

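The collar is now aligned with the tool within about 1°. Its top-face corners are (132,134), (337,132), (340,338) and (136,342), and the dark spot on the block is at (235,258).

```bash
python3 - <<'E'
from h import *
ms,ss=pickle.load(open("pics/s1.pkl","rb"));m,s=pickle.load(open("pics/s2.pkl","rb"))
f=lambda u,v,o,k:(o[0]+(u+.5)/k-.5,o[1]+(v+.5)/k-.5)
A=[f(*q,(257,81),5) for q in((242,102),(377,95),(390,226),(256,240),(315,166))]
B=[f(*q,(282,130),6) for q in((132,134),(337,132),(340,338),(136,342),(235,258))]
for a,b in zip(A,B):print(tri([ray(ms,*a,True),ray(m,*b,True)]))
P=np.array([plane(m,*q,.046,True) for q in B[:4]]);r=R.from_quat(s['tcp_rot']).inv()
print("collar",P.mean(0))
for i in range(4):
    d=r.apply(P[(i+1)%4]-P[i]);print(np.linalg.norm(d)*1e3,np.degrees(np.arctan2(d[1],d[0])))
print("to",r.apply(P.mean(0)-s['ee_pos']))
E
```

```text
(array([0.55014944, 0.0899274 , 0.04784484]), [np.float64(0.00034416995723735114), np.float64(0.0003441699572372433)])
(array([0.53191215, 0.08415472, 0.04221571]), [np.float64(0.0003092381722053443), np.float64(0.0003092381722052304)])
(array([0.52567745, 0.10210041, 0.04711887]), [np.float64(0.00023727274614859586), np.float64(0.00023727274614870512)])
(array([0.54366902, 0.10853241, 0.04754953]), [np.float64(0.00036556814803758467), np.float64(0.00036556814803740035)])
(array([0.53798388, 0.09649077, 0.05621821]), [np.float64(0.00030516248746687567), np.float64(0.0003051624874668483)])
collar [0.53819526 0.09640013 0.046     ]
19.047456410165562 89.46332758763305
19.656198734186113 178.565222047888
19.38547422379636 -91.11884891134683
19.850775433561363 -0.4531993328005017
to [0.03931097 0.00162826 0.10275622]
```

Heights agree with the text: collar top about 46 mm, block top 56 mm. I'll move above the stub with the fingers half open.

Call:
move_arm:
  moves:
    - {"xyz":[0.02,0.001,0.0],"turn":-0.012}
    - {"xyz":[0.039,0.0016,0.0],"turn":-0.012}
    - {"xyz":[0.039,0.0016,0.01],"turn":-0.012}
    - {"xyz":[0.039,0.0016,0.02],"turn":-0.012}
    - {"xyz":[0.039,0.0016,0.02],"turn":-0.012}
  hand: 0.4

```text
clock: 4.52
ee_pos: [0.5381, 0.0982, 0.1274]
tcp_rot: [0.817, -0.577, -0.001, 0.001]
ft_force: [-0.0, 0.7, -0.9]
gripper_width: 0.0339
gripper_force: 0.0
```

```bash
python3 - <<'E'
from h import *
a,m,s=shot("s3");print(s['ee_pos'],s['gripper_width'],s['ft_force'],ctrl.hold_point_z)
r=R.from_quat(s['tcp_rot']).inv();print(r.apply(np.array([.5382,.0964,.046])-s['ee_pos']))
for t in(.055,.06,.065,.073):
  for y in(-.017,.017):print(t,y,pix(m,s['ee_pos']+r.inv().apply([.0,y,t]),True))
cv2.imwrite("pics/s3z.png",cv2.resize(a[200:360,180:460],None,fx=2.8,fy=2.8))
E
```

```text
[0.53812427 0.09816917 0.12736403] 0.033908254237520995 [-0.0341958   0.7358543  -0.92942525] 0.0539
[0.00174254 0.00032111 0.08136401]
0.055 -0.017 [280.12324964 272.45518801]
0.055 0.017 [354.69282258 272.57417508]
0.06 -0.017 [281.38553939 267.42496869]
0.06 0.017 [353.6396647  267.52798087]
0.065 -0.017 [282.57843881 262.68664149]
0.065 0.017 [352.64464183 262.77574274]
0.073 -0.017 [284.35506893 255.65698018]
0.073 0.017 [351.16313791 255.72741256]
```

View pics/s3z.png

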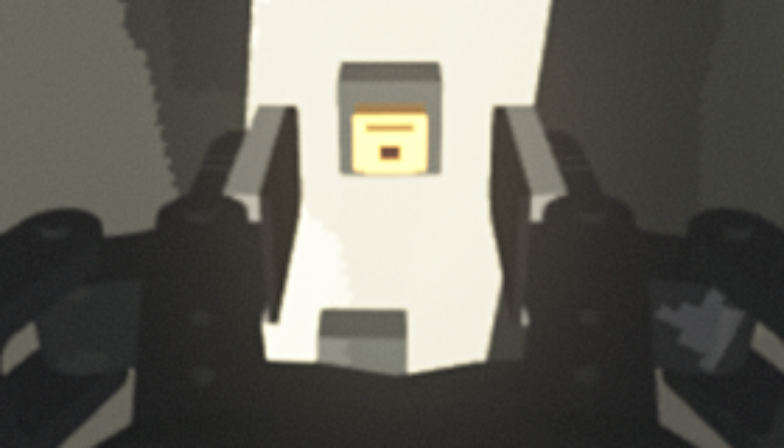

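The stub is centred between the pads: pad inner edges at crop u 298 and 492, collar 340 to 441. The tip's far corner is at (298,107), which I'll use to get the tip depth at this opening.

```bash
python3 - <<'E'
from h import *
m,s=pickle.load(open("pics/s3.pkl","rb"));r=R.from_quat(s['tcp_rot'])
for t in(.062,.066,.07,.073):
  print(t,[pix(m,s['ee_pos']+r.apply([x,-.017,t]),True).round(1) for x in(.011,-.011)])
E
```

```text
0.062 [array([280.8, 244.5]), array([283. , 285.2])]
0.066 [array([281.8, 241.1]), array([283.9, 281.1])]
0.07 [array([282.7, 238. ]), array([284.7, 277.3])]
0.073 [array([283.4, 235.7]), array([285.3, 274.5])]
```

Call:
move_arm:
  moves:
    - {"xyz":[0.0015,0.0003,0.005],"turn":0}
    - {"xyz":[0.0015,0.0003,0.01],"turn":0}
    - {"xyz":[0.0015,0.0003,0.015],"turn":0}
    - {"xyz":[0.0015,0.0003,0.019],"turn":0}
    - {"xyz":[0.0015,0.0003,0.019],"turn":0}

```text
clock: 4.98
ee_pos: [0.5389, 0.0965, 0.1087]
tcp_rot: [0.817, -0.576, -0.001, 0.001]
ft_force: [-0.4, -0.1, -0.2]
gripper_width: 0.0341
gripper_force: 0.0
```

Call:
move_arm:
  moves:
    - {"xyz":[0,0,0],"turn":0}
    - {"xyz":[0,0,0],"turn":0}
    - {"xyz":[0,0,0],"turn":0}
    - {"xyz":[0,0,0],"turn":0}
    - {"xyz":[0,0,0],"turn":0}
  hand: 0

```text
clock: 5.4
ee_pos: [0.5396, 0.0965, 0.11]
tcp_rot: [0.817, -0.576, 0.0, -0.0]
ft_force: [0.3, 0.4, 0.1]
gripper_width: 0.0178
gripper_force: 59.3
```

Call:
move_arm:
  moves:
    - {"xyz":[0,0,-0.008],"turn":0}
    - {"xyz":[0,0,-0.025],"turn":0}
    - {"xyz":[0,0,-0.05],"turn":0}
    - {"xyz":[0,0,-0.075],"turn":0}
    - {"xyz":[0,0,-0.1],"turn":0}

```text
clock: 5.82
ee_pos: [0.5393, 0.0963, 0.2116]
tcp_rot: [0.817, -0.576, 0.0, 0.0]
ft_force: [0.8, 0.6, -0.1]
gripper_width: 0.0181
gripper_force: 59.4
```

```bash
python3 - <<'E'
from h import *
s=read_state();r=R.from_quat(s['tcp_rot']).inv()
print(s['ee_pos'],s['ft_force'],s['gripper_width'],s['gripper_force'],s['qpos'][5])
print("mouth in tool",r.apply(np.array([.5093,-.1607,.0715])-s['ee_pos']))
E
```

```text
[0.53926441 0.0963082  0.2116013 ] [ 0.7581238   0.55549209 -0.14317451] 0.018070869318191442 59.41731512546539 -0.12061606589686183
mouth in tool [0.2320566  0.11440849 0.14014238]
```

Call:
move_arm:
  moves:
    - {"xyz":[0.032,0.023,0],"turn":0}
    - {"xyz":[0.064,0.046,0],"turn":0}
    - {"xyz":[0.096,0.069,0],"turn":0}
    - {"xyz":[0.128,0.092,0],"turn":0}
    - {"xyz":[0.16,0.114,0],"turn":0}

```text
clock: 6.23
ee_pos: [0.4848, -0.094, 0.2108]
tcp_rot: [0.817, -0.576, 0.0, -0.0]
ft_force: [1.6, -0.1, -0.6]
gripper_width: 0.0179
gripper_force: 59.4
```

Call:
move_arm:
  moves:
    - {"xyz":[0.01,0,0.01],"turn":0}
    - {"xyz":[0.01,0,0.01],"turn":0}
    - {"xyz":[0.01,0,0.01],"turn":0}

```text
clock: 6.48
ee_pos: [0.4888, -0.1024, 0.2]
tcp_rot: [0.817, -0.577, -0.0, 0.0]
ft_force: [0.1, -0.6, 0.3]
gripper_width: 0.018
gripper_force: 59.4
```

```bash
python3 - <<'E'
from h import *
a,m,s=shot("c2");r=R.from_quat(s['tcp_rot'])
print(s['clock'],s['ee_pos'],s['gripper_force'],np.abs(s['joint_vel']).max())
print(pix(m,(.5093,-.1607,.0715),True),pix(m,s['ee_pos']+r.apply([0,0,.104]),True),pix(m,s['ee_pos']+r.apply([0,0,.076]),True))
A=cv2.resize(a[60:180,255:375],None,fx=3.3,fy=3.3,interpolation=cv2.INTER_CUBIC)
B=cv2.resize(a[180:300,255:375],None,fx=3.3,fy=3.3,interpolation=cv2.INTER_CUBIC)
cv2.imwrite("pics/c2z.png",np.hstack([A,B]))
E
```

```text
6.4833 [ 0.48882641 -0.10237159  0.1999654 ] 59.44836974143982 0.03290189874326828
[318.51827291 127.52953128] [318.23678741 233.63675721] [317.81161039 253.37408759]
```

View pics/c2z.png

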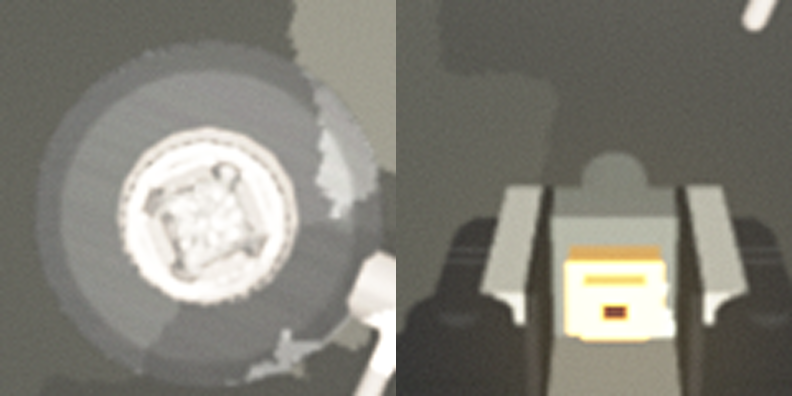

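In this view the mouth centre is at crop (207,216). The held stub's shank is centred at crop u 613 with its leading edge at v 152. I'll take the relative offset with the same camera so its bias cancels.

```bash
python3 - <<'E'
from h import *
m,s=pickle.load(open("pics/c2.pkl","rb"));mc,sc=pickle.load(open("pics/c1.pkl","rb"));r=R.from_quat(s['tcp_rot'])
q=(317.4,125.1);q0=(315.4,113.6)
print("mouth",tri([ray(m,*q,True),ray(mc,*q0,True)]),plane(m,*q,.0715,True),plane(mc,*q0,.0715,True))
mt=r.inv().apply(plane(m,*q,.0715,True)-s['ee_pos']);print("mouth tool",mt)
for x,t in((.006,.102),(.004,.104)):print(pix(m,s['ee_pos']+r.apply([x,0,t]),True))
# shank edge ray at depth t=.102
e,d=ray(m,320.4,225.7,True);e=r.inv().apply(e-s['ee_pos']);d=r.inv().apply(d)
for t in(.100,.102,.104):print("edge at",t,e+d*(t-e[2])/d[2])
# block dark spot depth t=.054
e,d=ray(m,255+(615-396+.5)/3.3-.5,180+312.5/3.3-.5,True);e=r.inv().apply(e-s['ee_pos']);d=r.inv().apply(d)
print("dot",e+d*(.054-e[2])/d[2])
E
```

```text
mouth (array([ 0.51034505, -0.16097914,  0.03016964]), [np.float64(0.00024784702808739617), np.float64(0.0002478470280873225)]) [ 0.51048443 -0.16192977  0.0715    ] [ 0.50931228 -0.16070867  0.0715    ]
mouth tool [ 0.0634014  -0.00060503  0.12845038]
[318.18145571 225.3866826 ]
[318.21801202 227.39755567]
edge at 0.1 [0.00652997 0.00130735 0.1       ]
edge at 0.102 [0.00580406 0.00130434 0.102     ]
edge at 0.104 [0.00507815 0.00130132 0.104     ]
dot [-0.00016618  0.00164097  0.054     ]
```

Call:
move_arm:
  moves:
    - {"xyz":[0.03,-0.001,0],"turn":0}
    - {"xyz":[0.0627,-0.0016,0.0],"turn":0}
    - {"xyz":[0.0627,-0.0016,0.01],"turn":0}
    - {"xyz":[0.0627,-0.0016,0.018],"turn":0}
    - {"xyz":[0.0627,-0.0016,0.018],"turn":0}

```text
clock: 6.95
ee_pos: [0.5109, -0.1593, 0.18]
tcp_rot: [0.817, -0.576, -0.002, 0.001]
ft_force: [0.1, 0.1, -1.3]
gripper_width: 0.0179
gripper_force: 59.4
```

Call:
move_arm:
  moves:
    - {"xyz":[0,0,0.001],"turn":0}
    - {"xyz":[0,0,0.002],"turn":0}
    - {"xyz":[0,0,0.003],"turn":0}
    - {"xyz":[0,0,0.004],"turn":0}
    - {"xyz":[0,0,0.005],"turn":0}

```text
clock: 7.37
ee_pos: [0.5117, -0.1601, 0.1772]
tcp_rot: [0.817, -0.576, 0.0, -0.0]
ft_force: [-0.7, -0.5, 0.1]
gripper_width: 0.0179
gripper_force: 59.4
```

```bash
python3 - <<'E'
from h import *
s=read_state();print(s['ee_pos'],s['ft_force'],s['wrist_torque'])
E
```

```text
[ 0.51170129 -0.16011506  0.17717808] [-0.67954367 -0.54012446  0.11767573] [ 0.00675291 -0.02818046 -0.02425663]
```

Call:
move_arm:
  moves:
    - {"xyz":[0,0,0.001],"turn":0}
    - {"xyz":[0,0,0.002],"turn":0}
    - {"xyz":[0,0,0.003],"turn":0}
    - {"xyz":[0,0,0.003],"turn":0}
    - {"xyz":[0,0,0.003],"turn":0}

```text
clock: 7.78
ee_pos: [0.5116, -0.1605, 0.1738]
tcp_rot: [0.817, -0.577, -0.0, 0.0]
ft_force: [-0.0, 0.6, -0.9]
gripper_width: 0.0179
gripper_force: 59.4
```

Call:
move_arm:
  moves:
    - {"xyz":[0,0,0.001],"turn":0}
    - {"xyz":[0,0,0.002],"turn":0}
    - {"xyz":[0,0,0.003],"turn":0}
    - {"xyz":[0,0,0.003],"turn":0}
    - {"xyz":[0,0,0.003],"turn":0}

```text
clock: 8.2
ee_pos: [0.5116, -0.1604, 0.1708]
tcp_rot: [0.817, -0.576, -0.0, 0.0]
ft_force: [-0.1, 0.1, -0.4]
gripper_width: 0.018
gripper_force: 59.4
```

Call:
move_arm:
  moves:
    - {"xyz":[0,0,0.0015],"turn":0}
    - {"xyz":[0,0,0.003],"turn":0}
    - {"xyz":[0,0,0.0045],"turn":0}
    - {"xyz":[0,0,0.006],"turn":0}
    - {"xyz":[0,0,0.006],"turn":0}

```text
clock: 8.62
ee_pos: [0.5114, -0.1604, 0.1644]
tcp_rot: [0.817, -0.576, -0.0, 0.0]
ft_force: [0.7, -0.2, -0.6]
gripper_width: 0.0183
gripper_force: 59.4
```

Call:
move_arm:
  moves:
    - {"xyz":[0,0,0.0015],"turn":0}
    - {"xyz":[0,0,0.003],"turn":0}
    - {"xyz":[0,0,0.0045],"turn":0}
    - {"xyz":[0,0,0.006],"turn":0}
    - {"xyz":[0,0,0.006],"turn":0}

```text
clock: 9.03
ee_pos: [0.5114, -0.1604, 0.1585]
tcp_rot: [0.817, -0.576, -0.0, 0.0]
ft_force: [0.2, 0.3, -0.3]
gripper_width: 0.0179
gripper_force: 59.4
```

Next 4.5 mm, then small steps until contact (expected at TCP z ≈ 0.1515).

Call:
move_arm:
  moves:
    - {"xyz":[0,0,0.001],"turn":0}
    - {"xyz":[0,0,0.002],"turn":0}
    - {"xyz":[0,0,0.003],"turn":0}
    - {"xyz":[0,0,0.004],"turn":0}
    - {"xyz":[0,0,0.0045],"turn":0}

```text
clock: 9.45
ee_pos: [0.5116, -0.1604, 0.1542]
tcp_rot: [0.817, -0.576, -0.0, 0.0]
ft_force: [-0.9, -1.1, -0.0]
gripper_width: 0.018
gripper_force: 59.4
```

Call:
move_arm:
  moves:
    - {"xyz":[0,0,0.0004],"turn":0}
    - {"xyz":[0,0,0.0008],"turn":0}
    - {"xyz":[0,0,0.0012],"turn":0}
    - {"xyz":[0,0,0.0016],"turn":0}
    - {"xyz":[0,0,0.002],"turn":0}

```text
clock: 9.87
ee_pos: [0.5116, -0.1604, 0.1524]
tcp_rot: [0.817, -0.576, 0.0, -0.0]
ft_force: [0.2, -0.0, -0.1]
gripper_width: 0.0174
gripper_force: 59.4
```

Call:
move_arm:
  moves:
    - {"xyz":[0,0,0.0003],"turn":0}
    - {"xyz":[0,0,0.0006],"turn":0}
    - {"xyz":[0,0,0.0009],"turn":0}
    - {"xyz":[0,0,0.0012],"turn":0}
    - {"xyz":[0,0,0.0012],"turn":0}

```text
clock: 10.28
ee_pos: [0.5117, -0.1605, 0.1515]
tcp_rot: [0.817, -0.576, 0.0, -0.0]
ft_force: [-0.5, -1.0, 2.0]
gripper_width: 0.018
gripper_force: 59.7
```

Call:
move_arm:
  moves:
    - {"xyz":[0,0,0.0002],"turn":0}
    - {"xyz":[0,0,0.0004],"turn":0}
    - {"xyz":[0,0,0.0004],"turn":0}
    - {"xyz":[0,0,0.0004],"turn":0}

```text
clock: 10.62
ee_pos: [0.5117, -0.1605, 0.1514]
tcp_rot: [0.817, -0.576, 0.0, -0.0]
ft_force: [-2.2, 0.8, 6.0]
gripper_width: 0.0183
gripper_force: 60.1
```

The stub is home: 6 N at TCP z 0.1514, where 0.1515 was expected. I'll ease off and release.

Call:
move_arm:
  moves:
    - {"xyz":[0,0,-0.0004],"turn":0}
    - {"xyz":[0,0,-0.0004],"turn":0}

```text
clock: 10.78
ee_pos: [0.5117, -0.1605, 0.1515]
tcp_rot: [0.817, -0.576, 0.0, -0.0]
ft_force: [-0.9, 0.5, 4.0]
gripper_width: 0.0181
gripper_force: 59.9
```

Call:
move_arm:
  moves:
    - {"xyz":[0,0,0],"turn":0}
    - {"xyz":[0,0,0],"turn":0}
    - {"xyz":[0,0,0],"turn":0}
    - {"xyz":[0,0,0],"turn":0}
  hand: 0.6

```text
clock: 11.12
ee_pos: [0.5116, -0.1604, 0.1509]
tcp_rot: [0.817, -0.577, -0.0, 0.0]
ft_force: [0.4, 0.3, -0.2]
gripper_width: 0.0514
gripper_force: 0.0
```

```bash
python3 - <<'E'
from h import *
s=read_state();print(s['ee_pos'],s['ft_force'],s['wrist_torque'],s['gripper_width'],s['qpos'])
E
```

```text
[ 0.51157966 -0.16038049  0.15089894] [ 0.39881446  0.32386566 -0.15137083] [0.01025399 0.00763642 0.00485297] 0.05135397345565516 [-1.17364875e-02  3.26088863e-01 -1.99363538e-01 -1.37980299e-04
 -1.04567147e+00  3.53721628e-01]
```

Call:
move_arm:
  moves:
    - {"xyz":[0,0,0.007],"turn":0}
    - {"xyz":[0,0,0.014],"turn":0}
    - {"xyz":[0,0,0.021],"turn":0}
    - {"xyz":[0,0,0.028],"turn":0}
    - {"xyz":[0,0,0.028],"turn":0}

```text
clock: 11.53
ee_pos: [0.5105, -0.1602, 0.121]
tcp_rot: [0.817, -0.577, -0.002, 0.001]
ft_force: [-0.5, 0.6, 0.1]
gripper_width: 0.0515
gripper_force: 0.0
```

```bash
python3 - <<'E'
from h import *
a,m,s=shot("c3");print(s['ee_pos'],s['ft_force'],s['wrist_torque'],s['gripper_width'])
cv2.imwrite("pics/c3z.png",cv2.resize(a[190:340,180:460],None,fx=2.8,fy=2.8,interpolation=cv2.INTER_CUBIC))
E
```

```text
[ 0.51047752 -0.16023663  0.12099483] [-0.52575419  0.59886484  0.06481817] [0.02663889 0.10766605 0.0309902 ] 0.0514524475693234
```

View pics/c3z.png

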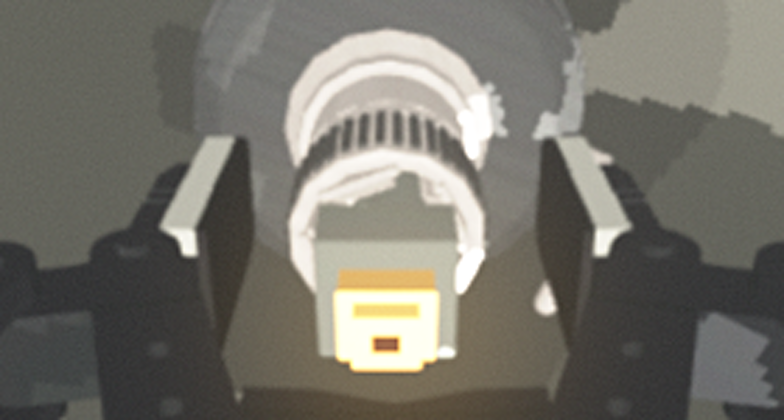

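The holder stands upright in the collet. The nut, at crop u≈390, is almost centred between the pads (250 and 540). I'll shift 0.7 mm and grip it.

Call:
move_arm:
  moves:
    - {"xyz":[0,-0.0007,0],"turn":0}
    - {"xyz":[0,-0.0007,0],"turn":0}

```text
clock: 11.75
ee_pos: [0.5126, -0.1602, 0.1234]
tcp_rot: [0.817, -0.576, 0.0, -0.0]
ft_force: [0.4, -0.4, -0.4]
gripper_width: 0.0513
gripper_force: 0.0
```

Call:
move_arm:
  moves:
    - {"xyz":[0,0,0],"turn":0}
    - {"xyz":[0,0,0],"turn":0}
    - {"xyz":[0,0,0],"turn":0}
    - {"xyz":[0,0,0],"turn":0}
    - {"xyz":[0,0,0],"turn":0}
  hand: 0

```text
clock: 12.17
ee_pos: [0.5119, -0.1604, 0.124]
tcp_rot: [0.817, -0.576, -0.0, 0.0]
ft_force: [-3.9, -0.0, 5.1]
gripper_width: 0.0297
gripper_force: 59.4
```

```bash
cat > t.py <<'E'
from h import *
s=read_state();x=R.from_quat(s['tcp_rot']).as_matrix()[:,0]
print(s['clock'],s['ee_pos'].round(4),s['ft_force'].round(1),'T',s['wrist_torque'].round(3),'yaw',np.arctan2(x[1],x[0]).round(4),s['gripper_width'].round(4),s['gripper_force'].round(1),'q6',s['qpos'][5].round(3))
E
python3 t.py
```

```text
Traceback (most recent call last):
  File "t.py", line 3, in <module>
    print(s['clock'],s['ee_pos'].round(4),s['ft_force'].round(1),'T',s['wrist_torque'].round(3),'yaw',np.arctan2(x[1],x[0]).round(4),s['gripper_width'].round(4),s['gripper_force'].round(1),'q6',s['qpos'][5].round(3))
                                                                                                                                     ^^^^^^^^^^^^^^^^^^^^^^^^
AttributeError: 'float' object has no attribute 'round'
```

```bash
sed -i "s/s\['gripper_width'\].round(4),s\['gripper_force'\].round(1)/s['gripper_width'],s['gripper_force']/" t.py; python3 t.py
```

```text
12.1667 [ 0.5119 -0.1604  0.124 ] [-3.9 -0.   5.1] T [-0.035  1.204  0.015] yaw -1.2285 0.029745943822480338 59.3553285483722 q6 0.353
```

Call:
move_arm:
  moves:
    - {"xyz":[0,0,0],"turn":0.04}
    - {"xyz":[0,0,0],"turn":0.08}
    - {"xyz":[0,0,0],"turn":0.12}
    - {"xyz":[0,0,0],"turn":0.16}
    - {"xyz":[0,0,0],"turn":0.2}

```text
clock: 12.58
ee_pos: [0.5117, -0.1605, 0.124]
tcp_rot: [0.755, -0.656, -0.0, 0.001]
ft_force: [-3.7, 0.2, 5.9]
gripper_width: 0.0299
gripper_force: 59.5
```

```bash
python3 t.py
```

```text
12.5833 [ 0.5117 -0.1605  0.124 ] [-3.7  0.2  5.9] T [-0.037  1.478  0.265] yaw -1.4301 0.029947919101589112 59.46530202537147 q6 0.152
```

Call:
move_arm:
  moves:
    - {"xyz":[0,0,0],"turn":0.04}
    - {"xyz":[0,0,0],"turn":0.08}
    - {"xyz":[0,0,0],"turn":0.12}
    - {"xyz":[0,0,0],"turn":0.16}
    - {"xyz":[0,0,0],"turn":0.2}

```text
clock: 13.0
ee_pos: [0.5114, -0.1605, 0.124]
tcp_rot: [-0.686, 0.728, 0.0, -0.001]
ft_force: [-4.4, -0.3, 7.1]
gripper_width: 0.0298
gripper_force: 59.5
```

```bash
python3 t.py
```

```text
13.0 [ 0.5114 -0.1605  0.124 ] [-4.4 -0.3  7.1] T [0.038 1.776 0.208] yaw -1.6301 0.02980211085038422 59.53778363764286 q6 -0.048
```

Call:
move_arm:
  moves:
    - {"xyz":[0,0,0],"turn":0.04}
    - {"xyz":[0,0,0],"turn":0.08}
    - {"xyz":[0,0,0],"turn":0.12}
    - {"xyz":[0,0,0],"turn":0.16}
    - {"xyz":[0,0,0],"turn":0.2}

```text
clock: 13.42
ee_pos: [0.5111, -0.1605, 0.1239]
tcp_rot: [-0.61, 0.793, 0.0, -0.001]
ft_force: [-5.9, 0.3, 7.3]
gripper_width: 0.0298
gripper_force: 59.6
```

```bash
python3 t.py
```

```text
13.4167 [ 0.5111 -0.1605  0.1239] [-5.9  0.3  7.3] T [0.173 2.058 0.214] yaw -1.8301 0.02983570760214323 59.63474769140532 q6 -0.248
```

Call:
move_arm:
  moves:
    - {"xyz":[0,0,0],"turn":0.04}
    - {"xyz":[0,0,0],"turn":0.08}
    - {"xyz":[0,0,0],"turn":0.12}

```text
clock: 13.67
ee_pos: [0.511, -0.1604, 0.124]
tcp_rot: [-0.561, 0.828, 0.0, -0.001]
ft_force: [-6.2, 0.4, 8.1]
gripper_width: 0.0296
gripper_force: 59.7
```

```bash
python3 t.py
```

```text
13.6667 [ 0.511  -0.1604  0.124 ] [-6.2  0.4  8.1] T [0.33  2.222 0.199] yaw -1.9502 0.029579929374543408 59.71257887545022 q6 -0.368
```

Call:
move_arm:
  moves:
    - {"xyz":[0,0,0],"turn":0.04}
    - {"xyz":[0,0,0],"turn":0.08}
    - {"xyz":[0,0,0],"turn":0.12}

```text
clock: 13.92
ee_pos: [0.5109, -0.1604, 0.1239]
tcp_rot: [-0.51, 0.86, 0.001, -0.001]
ft_force: [-6.4, 0.9, 9.1]
gripper_width: 0.0299
gripper_force: 59.8
```

```bash
python3 t.py
```

```text
13.9167 [ 0.5109 -0.1604  0.1239] [-6.4  0.9  9.1] T [0.511 2.392 0.231] yaw -2.0703 0.02991654145173149 59.77609115426901 q6 -0.488
```

Call:
move_arm:
  moves:
    - {"xyz":[0,0,0],"turn":0.04}
    - {"xyz":[0,0,0],"turn":0.08}
    - {"xyz":[0,0,0],"turn":0.12}

```text
clock: 14.17
ee_pos: [0.5107, -0.1603, 0.1239]
tcp_rot: [-0.458, 0.889, 0.001, -0.001]
ft_force: [-7.9, 1.4, 9.3]
gripper_width: 0.0298
gripper_force: 59.8
```

```bash
python3 t.py
```

```text
14.1667 [ 0.5107 -0.1603  0.1239] [-7.9  1.4  9.3] T [0.686 2.579 0.26 ] yaw -2.1903 0.029785902424693176 59.81309690881119 q6 -0.608
```

Call:
move_arm:
  moves:
    - {"xyz":[0,0,0],"turn":0.04}
    - {"xyz":[0,0,0],"turn":0.08}
    - {"xyz":[0,0,0],"turn":0.12}

```text
clock: 14.42
ee_pos: [0.5106, -0.1602, 0.1239]
tcp_rot: [-0.404, 0.915, 0.001, -0.001]
ft_force: [-6.8, 1.7, 10.3]
gripper_width: 0.0298
gripper_force: 59.8
```

```bash
python3 t.py
```

```text
14.4167 [ 0.5106 -0.1602  0.1239] [-6.8  1.7 10.3] T [0.844 2.752 0.167] yaw -2.3103 0.02982015862528663 59.83583997935057 q6 -0.728
```

Call:
move_arm:
  moves:
    - {"xyz":[0,0,0],"turn":0.03}
    - {"xyz":[0,0,0],"turn":0.06}
    - {"xyz":[0,0,0],"turn":0.09}

```text
clock: 14.67
ee_pos: [0.5105, -0.1601, 0.1239]
tcp_rot: [-0.362, 0.932, 0.001, -0.002]
ft_force: [-8.1, 2.2, 10.2]
gripper_width: 0.0296
gripper_force: 59.9
```

```bash
python3 t.py
```

```text
14.6667 [ 0.5105 -0.1601  0.1239] [-8.1  2.2 10.2] T [1.014 2.788 0.26 ] yaw -2.3998 0.02959414622125597 59.88886836916208 q6 -0.818
```

```bash
echo "print('J6',s['joint_efforts'][5].round(3))" >> t.py; python3 t.py
```

```text
14.6667 [ 0.5105 -0.1601  0.1239] [-8.1  2.2 10.2] T [1.014 2.788 0.26 ] yaw -2.3998 0.02959414622125597 59.88886836916208 q6 -0.818
J6 0.236
```

Call:
move_arm:
  moves:
    - {"xyz":[0,0,0],"turn":0.03}
    - {"xyz":[0,0,0],"turn":0.06}
    - {"xyz":[0,0,0],"turn":0.09}

```text
clock: 14.92
ee_pos: [0.5105, -0.16, 0.1239]
tcp_rot: [-0.32, 0.947, 0.001, -0.002]
ft_force: [-8.4, 2.4, 11.0]
gripper_width: 0.0297
gripper_force: 59.9
```

```bash
python3 t.py
```

```text
14.9167 [ 0.5105 -0.16    0.1239] [-8.4  2.4 11. ] T [1.158 2.875 0.259] yaw -2.4898 0.029653099939606506 59.92640012875199 q6 -0.908
J6 0.21
```

Call:
move_arm:
  moves:
    - {"xyz":[0,0,0],"turn":0.03}
    - {"xyz":[0,0,0],"turn":0.06}
    - {"xyz":[0,0,0],"turn":0.09}

```text
clock: 15.17
ee_pos: [0.5104, -0.1599, 0.1239]
tcp_rot: [-0.277, 0.961, 0.001, -0.002]
ft_force: [-8.4, 3.7, 11.7]
gripper_width: 0.0298
gripper_force: 60.0
```

```bash
python3 t.py
```

```text
15.1667 [ 0.5104 -0.1599  0.1239] [-8.4  3.7 11.7] T [1.316 3.007 0.242] yaw -2.5797 0.029793471206212806 59.9716473448494 q6 -0.998
J6 0.181
```

Call:
move_arm:
  moves:
    - {"xyz":[0,0,0],"turn":0.03}
    - {"xyz":[0,0,0],"turn":0.06}
    - {"xyz":[0,0,0],"turn":0.09}

```text
clock: 15.42
ee_pos: [0.5104, -0.1598, 0.1239]
tcp_rot: [-0.234, 0.972, 0.001, -0.002]
ft_force: [-9.2, 3.5, 11.5]
gripper_width: 0.0298
gripper_force: 60.0
```

```bash
python3 t.py
```

```text
15.4167 [ 0.5104 -0.1598  0.1239] [-9.2  3.5 11.5] T [1.491 3.038 0.327] yaw -2.6697 0.029815996792778274 60.039960818360996 q6 -1.088
J6 0.149
```

Call:
move_arm:
  moves:
    - {"xyz":[0,0,0],"turn":0.03}
    - {"xyz":[0,0,0],"turn":0.06}
    - {"xyz":[0,0,0],"turn":0.09}

```text
clock: 15.67
ee_pos: [0.5103, -0.1597, 0.1239]
tcp_rot: [-0.19, 0.982, 0.001, -0.002]
ft_force: [-9.0, 4.2, 11.8]
gripper_width: 0.0297
gripper_force: 60.1
```

```bash
python3 t.py
```

```text
15.6667 [ 0.5103 -0.1597  0.1239] [-9.   4.2 11.8] T [1.707 3.151 0.343] yaw -2.7597 0.029711789062082477 60.09614377402542 q6 -1.178
J6 0.117
```

Torque is rising, and the trend suggests touch near yaw -2.36. I'll check with an averaged held-still reading, since camera calls advance time.

```bash
cat > hold.py <<'E'
from h import *
o=[]
for i in range(12):
    imaging.read_camera('top');s=read_state();o.append((s['wrist_torque'][2],s['joint_efforts'][5]))
o=np.array(o);print(o.round(3).T.tolist(),o[4:].mean(0),o[4:,0].std()/8**.5)
E
python3 hold.py; python3 t.py
```

```text
[[0.24, 0.202, 0.136, 0.172, 0.135, 0.122, 0.116, 0.142, 0.179, 0.086, 0.101, 0.16], [-0.219, -0.498, -0.242, -0.166, -0.151, -0.15, -0.15, -0.151, -0.151, -0.151, -0.151, -0.151]] [ 0.13005032 -0.15069414] 0.010087867165308823
16.2667 [ 0.5103 -0.1597  0.1239] [-8.2  4.1 11.4] T [1.654 3.1   0.16 ] yaw -2.7587 0.029682423878659516 60.091002648479446 q6 -1.176
J6 -0.151
```

The held torque is 0.15 N m, which matches 0.4 rad past touch. I'll turn 0.14 rad further.

Call:
move_arm:
  moves:
    - {"xyz":[0,0,0],"turn":0.03}
    - {"xyz":[0,0,0],"turn":0.06}
    - {"xyz":[0,0,0],"turn":0.09}
    - {"xyz":[0,0,0],"turn":0.115}
    - {"xyz":[0,0,0],"turn":0.14}

```text
clock: 16.68
ee_pos: [0.5102, -0.1596, 0.1239]
tcp_rot: [-0.121, 0.993, 0.001, -0.002]
ft_force: [-9.5, 5.5, 12.2]
gripper_width: 0.0301
gripper_force: 60.1
```

```bash
python3 t.py; python3 hold.py
```

```text
16.6833 [ 0.5102 -0.1596  0.1239] [-9.5  5.5 12.2] T [2.063 3.229 0.444] yaw -2.8994 0.03012490514563846 60.13857562750012 q6 -1.317
J6 -0.022
[[0.303, 0.283, 0.231, 0.218, 0.198, 0.222, 0.188, 0.183, 0.235, 0.234, 0.259, 0.226], [-0.293, -0.523, -0.31, -0.246, -0.234, -0.233, -0.233, -0.233, -0.233, -0.233, -0.233, -0.233]] [ 0.21813178 -0.23322573] 0.008701729432435013
```

Held torque is now about 0.22 N m, which corresponds to the 0.40 target. I'll release and retreat.

Call:
move_arm:
  moves:
    - {"xyz":[0,0,0],"turn":0}
    - {"xyz":[0,0,0],"turn":0}
    - {"xyz":[0,0,0],"turn":0}
    - {"xyz":[0,0,0],"turn":0}
    - {"xyz":[0,0,0],"turn":0}
  hand: 0.7

```text
clock: 17.7
ee_pos: [0.5125, -0.1603, 0.1232]
tcp_rot: [-0.121, 0.993, -0.0, 0.0]
ft_force: [0.2, -0.7, 0.2]
gripper_width: 0.06
gripper_force: 0.0
```

Call:
move_arm:
  moves:
    - {"xyz":[0,0,-0.01],"turn":0}
    - {"xyz":[0,0,-0.03],"turn":0}
    - {"xyz":[0,0,-0.06],"turn":0}
    - {"xyz":[0,0,-0.09],"turn":0}
    - {"xyz":[0,0,-0.12],"turn":0}

```text
clock: 18.12
ee_pos: [0.5121, -0.1603, 0.2453]
tcp_rot: [-0.121, 0.993, -0.0, 0.0]
ft_force: [0.4, -0.4, 0.1]
gripper_width: 0.0599
gripper_force: 0.0
```

Call:
move_arm:
  moves:
    - {"xyz":[-0.03,0,0],"turn":0}
    - {"xyz":[-0.065,0,0],"turn":0}
    - {"xyz":[-0.065,0,0],"turn":0}
    - {"xyz":[-0.065,0,0],"turn":0}

```text
clock: 18.45
ee_pos: [0.5764, -0.1441, 0.2428]
tcp_rot: [-0.121, 0.993, 0.0, -0.0]
ft_force: [-0.5, 0.2, -0.6]
gripper_width: 0.0602
gripper_force: 0.0
```

```bash
python3 t.py; python3 - <<'E'
from h import *
a,m,s=shot("f1");u,v=pix(m,(.5105,-.1605,.0975),True);print(u,v)
def amber(a,m,p,f):
    u,v=pix(m,p,f).astype(int);w=25;h=cv2.cvtColor(a,cv2.COLOR_BGR2HSV)[v-w:v+w,u-w:u+w]
    k=(h[...,1]>70)&(h[...,0]<35)&(h[...,2]>80);y,x=np.nonzero(k);return len(x),(x.mean()+u-w,y.mean()+v-w)
p=(.5105,-.1605,.093);n,q=amber(a,m,p,True);print(n,q,plane(m,*q,.095,True))
rs=[]
for c in("side","top"):
    M=imaging.camera_model(c);i=np.ascontiguousarray(imaging.read_camera(c)[:,:,::-1]);cv2.imwrite(f"pics/{c}9.png",i)
    n,q2=amber(i,M,p,False);print(c,n,q2,plane(M,*q2,.095));rs.append(ray(M,*q2))
print(tri(rs))
I=[cv2.imread("pics/top0.png"),cv2.imread("pics/top9.png")]
d=cv2.absdiff(*I).max(2);print([int((d[y0:y1,x0:x1]>40).sum()) for x0,y0,x1,y1 in((180,180,255,245),(290,265,350,330),(320,105,350,140))])
E
```

```text
18.45 [ 0.5764 -0.1441  0.2428] [-0.5  0.2 -0.6] T [-0.055  0.048 -0.028] yaw -2.8981 0.06017252977397705 0.0 q6 -1.345
J6 -0.037
322.661566298424 118.31785144327769
339 (np.float64(322.4454277286136), np.float64(117.69026548672565)) [ 0.51010844 -0.16073519  0.095     ]
side 50 (np.float64(393.6), np.float64(159.52)) [ 0.50951851 -0.15505411  0.095     ]
top 0 (np.float64(nan), np.float64(nan)) [nan nan nan]
(array([nan, nan, nan]), [np.float64(nan), np.float64(nan)])
[2499, 3655, 1017]<stdin>:5: RuntimeWarning: Mean of empty slice.
  ret = ret.dtype.type(ret / rcount)
```

```bash
python3 - <<'E'
from h import *
m,s=pickle.load(open("pics/f1.pkl","rb"))
print(tri([ray(m,322.45,117.69,True),ray(imaging.camera_model('side'),393.6,159.5)]))
ctrl.finish_job()
E
```

```text
(array([ 0.51103323, -0.16021731,  0.08997578]), [np.float64(0.0010549816775370872), np.float64(0.0010549816775370711)])
the job is handed in; nothing more can be done
```

The stub is seated on the stop and clamped at about 0.40 N m (0.22 N m held still), and the gripper has let go and backed off. The job is handed in at about 18.5 s of the 72 s. A final wrist view put the resin block within about 1 mm of the collet axis. I did not confirm the empty holders, dish or bottle with a closing picture because the arm blocked the top camera, but no planned move came near them.

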